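# Wake a touch-free bedside light

## Robot

A 6-joint arm with a two-finger parallel gripper is mounted at the origin on the work surface. World frame = base frame: x ahead of the robot, y to its left, z up, the work surface at z = 0. Lengths are in m, angles in rad, forces in N, time in s.
With the tool pointing down it reaches from about 0.425 to 0.95 m from the base axis. Payload 3.5 kg.
Tool frame: the origin (TCP) lies midway between the tips of the shut fingers; the grasp point (between the pads) lies 19 mm behind it; x points along the fingers, y is the direction in which the jaws open and shut, and the axes are right-handed (so a half turn about x gives the same grasp; the last joint's range is limited). The gripper opens to 85 mm and grips with 20 to 120 N. Pads are 22 mm wide; open, the fingers measure 114 mm over their backs; the gripper's body (76 mm by 85 mm) begins 54 mm behind the grasp point. The pads swing forward as they close: fully open they stand 13 mm farther back than shut.
Start: joints at [1.181, 0.286, 1.577, -0, 1.279, -0.15], TCP at [0.16, 0.656, 0.231] pointing down, gripper open.
Joint ranges: [-2.77, 2.77], [-0.9, 2.22], [0.21, 2.48], [-1.53, 4.67], [0.24, 2.81], [-2.84, 2.84]. Speed limits (rad/s): [2.79, 2.79, 3.14, 3.14, 3.14, 3.14].

## Interface

Orientations are given as a unit quaternion [x, y, z, w].
In Python, from plant import sensors, optics, ctrl gives the robot as it stands.
- The arm moves only by the tool arm_command, never from a script. Its argument "increments" is a list that holds one entry, the list of rows, each a list of 4 numbers: the shift along the tool's x, y, z in cm, then the turn about the tool's x in rad. A call has 1 to 20 rows; each row shifts and turns the commanded pose from where the row before left it, along the tool's axes as they then stand; what a row does not reach is not made up. A row lasts 1/8 s, in which the tool goes at most 62.5 mm and 10.7 degrees, less where a joint would pass 70% of its speed; a pose out of reach is approached as far as the arm can. A call with a gripper value outside its range is refused whole. "grip" is the finger opening in cm, from 0 to 8.54, set as the call begins (left out, the last holds). The fingers move at their own pace and stop on an object; "grip_force" is the grip in N (left out, the last holds). Time passes only in rows, so rows that do not move let the fingers close. It gives the time, the measured TCP pose, the force and the opening at its end, in the units of the state.
- sensors.get_state(): the state, without advancing time (a new reading comes with each control period).
- optics.read_camera(name): name is "side" or "top"; returns the picture (384x512x3 uint8, blue, green, red); there is no depth.
- optics.camera_model(name): a dict with "camera_matrix" (3x3 intrinsics, pixels), "world_from_camera" (4x4, takes a point from camera to world coordinates). Camera axes: x right, y up, looking along -z (the intrinsics and any distortion apply to the point x, -y, -z); pixel columns grow to the right and rows downward; lengths in m; the calibration is good to about 2 mm. A picture is of the moment at which its call begins. camera_model takes no time and is no camera call.
- ctrl.sign_off(): hands the job in, once; it reports no verdict.
Trained networks look in the newest picture that a camera, given by its name, has taken for a name from the list of things; names that differ only in an ending like _2 or _b are one class to them, and where a whole thing is asked for, a point or a joint stands for the part that bears it (a point fixed in the world has none). Each returns a list of dicts, best first, with "conf" (0 to 1); they miss things now and then, are a little off and sometimes report something else, mostly with a low value. They report only what shows in the picture. A call takes as long as a camera call. They do not tell look-alikes from the thing itself.
- optics.boxes_of(camera, query): "at" ([row, column] in pixels, amid what is visible of it).
- optics.place_of(camera, query): "at" ([row, column] in pixels: a listed point, or the origin of a listed thing).
The state is a dict: "time": time; "qpos": joint angles; "dq": joint speeds; "joint_efforts": joint torques, N m; "eef_pos": TCP position; "tcp_rot": TCP orientation; "contact_force": force on the tool from outside, world axes, zero at the start; "wrist_torque": the same for the moment, N m; "opening": opening from 0.0 (shut) to 1.0 (fully open).
Only numpy, scipy, OpenCV 4.12 (cv2) and the standard library are available. Lean on these libraries where they do the work, as an engineer would, in place of code of your own. Each camera call takes 0.05 s, during which the arm holds its last target.

## Task

Switch the globe lamp on without lifting or shifting it: first press down the raised half (the half on the square window's side) of the rocker switch on its base until it tips fully over, then point straight down at the round sensor window with the fingertips about 2 cm above it and dwell there for three seconds without touching the lamp. Never touch either sensor window and never bring the fingertips down close over the square one (it changes the colour of the light), and leave the mug, the jar and the lip balm undisturbed. Finish with the rocker still tipped over and the hand withdrawn at least 15 cm from the lamp's round window.

Things in the scene. Friction and masses are not known exactly. Their poses are not given: they have to be found in the camera images.
- lamp: Low lamp, loose, about 1 kg, any yaw. Off-white base 18 mm high, spanning x -65..65, y -100..220 mm in its own frame; origin at desk level, z up. A cream globe 76 mm across at y = 165 (x = 0), top 100 mm above the desk. Grey rocker switch at x = 0, y = 50. At y = -50 two dark windows side by side: round at x = -35, square at x = 35.
- power_rocker (a joint): Rocker plate 64 (lamp x) x 34 (lamp y) x 8 mm, pivot across its middle along lamp y, 30 mm above the desk. Angle in rad: -0.2 to -0.12 at the start (off, the half towards lamp +x raised); 0.2 is the stop with that half fully down (on), still clear of the base. Stays where left; about 3 N on the raised half moves it.
- rocker_press (a point): Point on the upper face of the rocker's raised half, 23 mm from the pivot towards lamp +x and in the middle of its 34 mm width; about 38 mm above the desk when off, about 29 mm when on. It moves with the rocker.
- round_window (a point): Centre of the upper face of the round touch-free sensor window: dark disc 34 mm across in a 42 mm metal ring, its face 21 mm above the desk; z up, axes as the lamp's. Pointing is judged at the middle between the two fingertips, whether the fingers are open or closed.
- square_window (a point): Centre of the upper face of the square sensor window: dark 34 mm square in a 42 mm square metal frame, 21 mm above the desk. Not to be pointed at.
- mug: White mug, 80 mm across, 88 mm tall, with a side handle; loose, beside the lamp. Origin at the centre of its underside.
- jar: Closed off-white cream jar, 64 mm across, 50 mm tall; loose, beside the lamp. Origin at the centre of its underside.
- balm: Small upright lip balm tube, 24 mm across, 66 mm tall; loose, beyond the sensor end of the lamp. Origin at the centre of its underside.
There are look-alikes about, which are no part of the job. Several things look just like the jar: the one meant starts farthest to the robot's right. Several things have the shape of the mug; the one meant has the colours described above.

How it is judged:
By the outcome, as a careful person would: the job done as asked, in the order asked, and still so for the second after the job is handed in, with the robot touching nothing.
It also fails if it takes over 45 s, if anything falls off the work surface, if the arm or the gripper's body presses on something with over 40 N, if the wrist force passes 120 N, or if a joint passes its speed limit or range.

## Working session

There is one attempt and no reset: what is moved stays moved. The work goes in short steps, Python scripts to look and compute and a tool call to move; the robot and the scene stay as the last step left them, time stands still between calls to the robot, and variables do not carry over. Pictures are saved under pics/ and viewed, and the job is handed in when it is done.

Besides the shell and the picture viewer there is one more tool, called as a command line: name --argument value ..., lists and objects as JSON in quotes. arm_command: Moves the arm, as the interface text tells. Its arguments: {"type":"object","properties":{"increments":{"type":"array","items":{"type":"array","items":{"type":"array","items":{"type":"number"}}}},"grip":{"type":"number"},"grip_force":{"type":"number"}},"required":["increments"]}

```bash
ls; mkdir -p pics; python3 - <<'E'
from plant import sensors, optics
import cv2,json
s=sensors.get_state();print({k:s[k] for k in ['time','eef_pos','tcp_rot','opening','contact_force']})
for c in ['top','side']:
    im=optics.read_camera(c);cv2.imwrite(f'pics/{c}0.png',im)
    m=optics.camera_model(c);print(c,m)
    for q in ['rocker_press','round_window','square_window','lamp']:
        print(q,optics.place_of(c,q)[:3])
print(sensors.get_state()['time'])
E
```

```text
pics
{'time': 0.0, 'eef_pos': array([0.16002919, 0.65505774, 0.22989676]), 'tcp_rot': array([ 0.08375814,  0.7022647 , -0.08539503,  0.70179524]), 'opening': 1.0006711649007478, 'contact_force': array([0.95449155, 0.52424323, 0.25453879])}
top {'camera_matrix': array([[455.36947504,   0.        , 253.80873456],
       [  0.        , 455.36947504, 185.36500273],
       [  0.        ,   0.        ,   1.        ]]), 'world_from_camera': array([[-0.01359569,  0.99788831, -0.06351435,  0.52883945],
       [-0.99977274, -0.01460954, -0.01552544,  0.05565211],
       [-0.01642057,  0.06328883,  0.99786015,  1.19570661],
       [ 0.        ,  0.        ,  0.        ,  1.        ]])}
rocker_press [{'at': [242.2, 333.5], 'conf': 0.89}]
round_window [{'at': [195.3, 346.8], 'conf': 0.61}]
square_window [{'at': [205.6, 318.7], 'conf': 0.6}, {'at': [238.4, 335.0], 'conf': 0.16}]
lamp [{'at': [219.0, 336.3], 'conf': 0.81}]
side {'camera_matrix': array([[432.54710633,   0.        , 253.62843564],
       [  0.        , 432.54710633, 190.0532872 ],
       [  0.        ,   0.        ,   1.        ]]), 'world_from_camera': array([[ 0.8102754 ,  0.35220402, -0.46840806,  0.14198436],
       [-0.58563684,  0.51659821, -0.62462451, -0.5115817 ],
       [ 0.0219835 ,  0.78043489,  0.62485047,  0.6526179 ],
       [ 0.        ,  0.        ,  0.        ,  1.        ]])}
rocker_press [{'at': [285.2, 272.8], 'conf': 0.74}]
round_window [{'at': [271.3, 320.9], 'conf': 0.71}]
square_window [{'at': [256.9, 292.0], 'conf': 0.71}]
lamp [{'at': [286.2, 293.6], 'conf': 0.77}]
0.5
```

```bash
cat > h.py <<'E'
import numpy as np
from plant import optics
def ray(c,at,z):
    m=optics.camera_model(c);K=m['camera_matrix'];T=m['world_from_camera']
    p=np.linalg.inv(K)@[at[1],at[0],1]
    d=T[:3,:3]@[p[0],-p[1],-p[2]];o=T[:3,3]
    return o+d*(z-o[2])/d[2]
def proj(c,X):
    m=optics.camera_model(c);K=m['camera_matrix'];T=m['world_from_camera']
    p=T[:3,:3].T@(np.asarray(X)-T[:3,3]);u=K@[p[0],-p[1],-p[2]];return u[:2]/u[2]
E
python3 - <<'E'
from h import *
import cv2
P={'top':dict(press=([242.2,333.5],.038),round=([195.3,346.8],.021),sq=([205.6,318.7],.021),lamp=([219,336.3],0)),
'side':dict(press=([285.2,272.8],.038),round=([271.3,320.9],.021),sq=([256.9,292],.021),lamp=([286.2,293.6],0))}
for c in P:
    for k,(a,z) in P[c].items(): print(c,k,ray(c,a,z).round(4))
for c in P:
    im=cv2.imread(f'pics/{c}0.png')
    cv2.imwrite(f'pics/{c}0b.png',cv2.resize(im[90:384,180:512] if c=='top' else im[130:384,130:462],None,fx=2,fy=2,interpolation=cv2.INTER_CUBIC))
E
```

```text
top press [ 0.4561 -0.1253  0.038 ]
top round [ 0.5745 -0.165   0.021 ]
top sq [ 0.549  -0.0923  0.021 ]
top lamp [ 0.5138 -0.14    0.    ]
side press [ 0.4718 -0.1369  0.038 ]
side round [ 0.5764 -0.1526  0.021 ]
side sq [ 0.5547 -0.0929  0.021 ]
side lamp [ 0.5231 -0.1381 -0.    ]
```

View pics/top0.png

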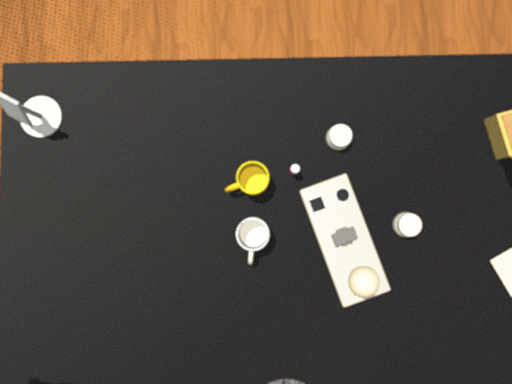

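View pics/side0.png

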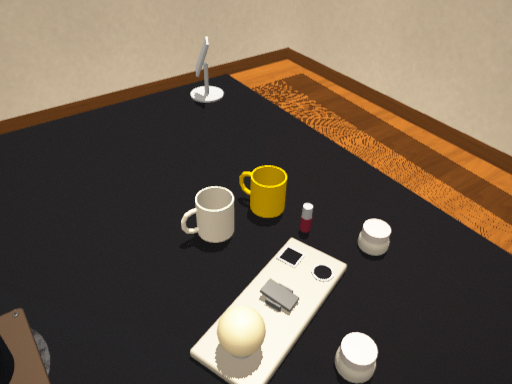

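```bash
sleep 1; ls pics
```

```text
side0.png
side0b.png
top0.png
top0b.png
```

View pics/top0b.png

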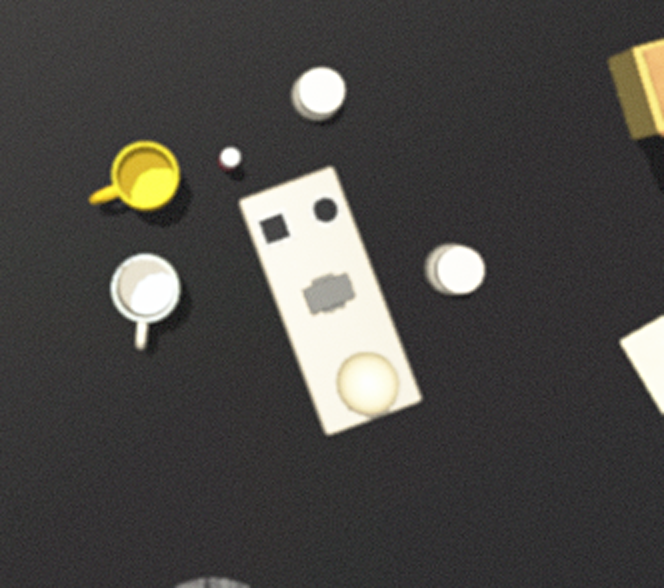

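View pics/side0b.png

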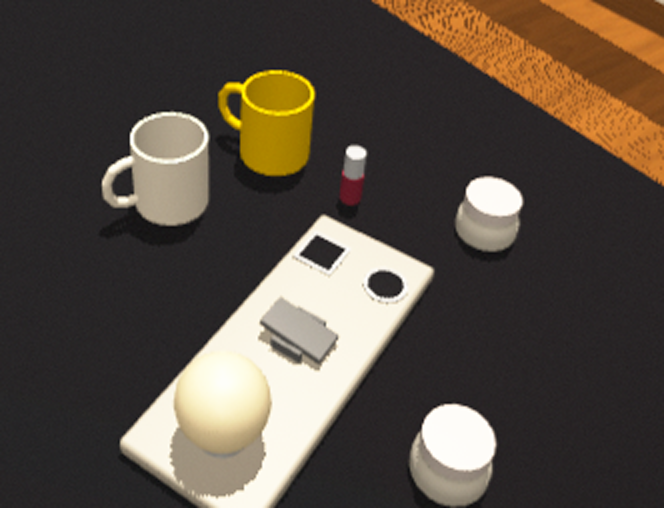

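```bash
cat > fit.py <<'E'
from h import *
from scipy.optimize import least_squares
import cv2
o=np.array([180,90])
T=[((239,201),(65,-100,18)),((333,167),(-65,-100,18)),((421,401),(-65,220,18)),((327,434),(65,220,18)),((275,229),(35,-50,21)),((325.5,210),(-35,-50,21))]
o2=np.array([130,130])
S=[((323,214),(65,-100,18)),((434,269),(-65,-100,18)),((323,252),(35,-50,21)),((386,285),(-35,-50,21))]
def L(p,x):
    x=np.array(x)/1000;c,s=np.cos(p[2]),np.sin(p[2])
    return np.array([p[0]+c*x[0]-s*x[1],p[1]+s*x[0]+c*x[1],x[2]])
obs=[('top',(np.array(a)+.5)/2-.5+o,b) for a,b in T]+[('side',(np.array(a)+.5)/2-.5+o2,b) for a,b in S]
def run(sel):
    O=[q for q in obs if q[0] in sel]
    f=lambda p:np.concatenate([proj(c,L(p,b))-a for c,a,b in O])
    r=least_squares(f,[.51,-.14,1.9],loss='soft_l1');return r.x,f(r.x).reshape(-1,2).round(1)
if __name__=='__main__':
    for sel in (['top'],['side'],['top','side']):
        x,r=run(sel);print(sel,x.round(4),r.tolist())
        for n,q in dict(press=(23,50,38),piv=(0,50,30),round=(-35,-50,21),sq=(35,-50,21),globe=(0,165,62)).items(): print(n,L(x,q).round(4),proj('top',L(x,q)).round(1),proj('side',L(x,q)).round(1))
E
python3 fit.py
python3 - <<'E'
from plant import optics
from h import *
for c in ['top','side']:
    optics.read_camera(c)
    for q in ['mug','jar','balm']: print(c,q,[(b['conf'],ray(c,b['at'],0)[:2].round(3)) for b in optics.place_of(c,q)])
E
```

```text
['top'] [ 0.5174 -0.1374  1.9061] [[-0.1, -0.4], [0.1, -0.6], [0.8, 0.2], [-0.2, 1.3], [-0.3, -0.2], [-0.0, -0.0]]
press [ 0.4626 -0.1321  0.038 ] [336.2 239.6] [267.1 285.8]
piv [ 0.4701 -0.1538  0.03  ] [344.1 236.3] [277.7 294.8]
round [ 0.5761 -0.154   0.021 ] [342.5 194.7] [321.3 271.8]
sq [ 0.5531 -0.0879  0.021 ] [316.9 204.1] [289.7 255.7]
globe [ 0.3616 -0.1917  0.062 ] [363.1 281.2] [239.2 330.6]
['side'] [ 0.5186 -0.1393  1.9024] [[-0.3, -0.5], [1.4, 0.1], [-0.3, 0.3], [-0.3, 0.0]]
press [ 0.4638 -0.1338  0.038 ] [336.8 239.1] [268.2 286.1]
piv [ 0.4713 -0.1556  0.03  ] [344.8 235.8] [278.9 295.1]
round [ 0.5773 -0.1561  0.021 ] [343.3 194.3] [322.5 272.3]
sq [ 0.5545 -0.0899  0.021 ] [317.7 203.5] [290.9 256. ]
globe [ 0.3626 -0.193   0.062 ] [363.7 280.8] [240.2 330.9]
['top', 'side'] [ 0.518  -0.1382  1.902 ] [[0.3, -0.8], [0.6, -0.8], [0.8, 0.2], [-0.3, 1.1], [0.1, -0.5], [0.4, -0.2], [-0.8, -0.7], [0.8, -0.1], [-0.9, 0.1], [-0.9, -0.2]]
press [ 0.4632 -0.1328  0.038 ] [336.4 239.3] [267.6 285.9]
piv [ 0.4707 -0.1545  0.03  ] [344.4 236.1] [278.2 294.9]
round [ 0.5767 -0.1551  0.021 ] [342.9 194.5] [321.9 272.1]
sq [ 0.5539 -0.0889  0.021 ] [317.3 203.7] [290.4 255.8]
globe [ 0.362  -0.1919  0.062 ] [363.2 281. ] [239.5 330.6]
top mug [(0.59, array([0.479, 0.073])), (0.56, array([0.613, 0.078])), (0.28, array([ 0.497, -0.307]))]
top jar [(0.76, array([ 0.507, -0.319])), (0.66, array([ 0.729, -0.15 ]))]
top balm [(0.53, array([ 0.647, -0.025]))]
side mug [(0.64, array([0.483, 0.081])), (0.62, array([0.625, 0.076]))]
side jar [(0.79, array([ 0.505, -0.318])), (0.63, array([ 0.739, -0.146]))]
side balm [(0.77, array([ 0.658, -0.032])), (0.42, array([ 0.591, -0.144]))]
```

```bash
cat > mv.py <<'E'
import sys
from h import *
from plant import sensors
from scipy.spatial.transform import Rotation as R
s=sensors.get_state();r=R.from_quat(s['tcp_rot']);M=r.as_matrix()
print(s['time'],s['eef_pos'].round(4),'F',s['contact_force'].round(2),'op',round(s['opening'],3));print(M.round(3))
yaw=np.arctan2(M[1,1],M[0,1]);print('yaw tool y',yaw)
if len(sys.argv)>1:
    t=np.array([float(v) for v in sys.argv[1:4]])
    print('tool cm',(M.T@(t-s['eef_pos'])*100).round(2))
E
python3 mv.py .463 -.133 .1; python3 mv.py .5 .3 .23
```

```text
0.9 [0.1603 0.6557 0.2314] F [0.46 1.42 0.11] op 0.999
[[ 0.     0.237  0.971]
 [ 0.     0.971 -0.237]
 [-1.     0.    -0.   ]]
yaw tool y 1.331043692226672
tool cm [ 13.13 -69.43  48.14]
0.9 [0.1603 0.6557 0.2314] F [0.46 1.42 0.11] op 0.999
[[ 0.     0.237  0.971]
 [ 0.     0.971 -0.237]
 [-1.     0.    -0.   ]]
yaw tool y 1.331043692226672
tool cm [  0.13 -26.49  41.45]
```

arm_command --increments '[[[0,-2.65,4.15,0],[0,-2.65,4.15,0],[0,-2.65,4.15,0],[0,-2.65,4.15,0],[0,-2.65,4.15,0],[0,-2.65,4.15,0],[0,-2.65,4.15,0],[0,-2.65,4.15,0],[0,-2.65,4.15,0],[0,-2.65,4.15,0],[0,-4.3,0.7,0],[0,-4.3,0.7,0],[0,-4.3,0.7,0],[0,-4.3,0.7,0],[0,-4.3,0.7,0],[0,-4.3,0.7,0],[0,-4.3,0.7,0],[0,-4.3,0.7,0],[0,-4.3,0.7,0],[0,-4.3,0.7,0]]]' --grip 0 --grip_force 20

```text
time: 3.4
eef_pos: [0.4661, -0.1361, 0.2317]
tcp_rot: [0.085, 0.702, -0.085, 0.702]
contact_force: [0.4, 0.4, -0.3]
opening: -0.004
```

arm_command --increments '[[[0,0,0,0.125],[0,0,0,0.125],[0,0,0,0.125],[0,0,0,0.125],[0,0,0,0.125],[0,0,0,0.125],[0,0,0,0.125],[0,0,0,0.125],[0,0,0,0],[0,0,0,0]]]'

```text
time: 4.65
eef_pos: [0.4663, -0.1346, 0.2314]
tcp_rot: [0.41, 0.576, -0.41, 0.576]
contact_force: [-0.3, -0.4, -0.1]
opening: 0.002
```

```bash
python3 mv.py .463 -.132 .06
```

```text
4.65 [ 0.4663 -0.1346  0.2314] F [-0.32 -0.45 -0.08] op 0.002
[[ 0.     0.945  0.327]
 [-0.     0.327 -0.945]
 [-1.     0.     0.   ]]
yaw tool y 0.3327728684501747
tool cm [17.14 -0.23 -0.36]
```

arm_command --increments '[[[0,-0.2,-0.4,0],[4.4,0,0,0],[4.4,0,0,0],[4.4,0,0,0],[4.4,0,0,0],[0,0,0,0],[0,0,0,0]]]'

```text
time: 5.52
eef_pos: [0.4642, -0.132, 0.0569]
tcp_rot: [0.411, 0.575, -0.411, 0.576]
contact_force: [1.2, -0.2, 0.2]
opening: -0.0
```

```bash
python3 mv.py .4626 -.1312 .04; python3 - <<'E'
from plant import optics
import cv2
for c,(a,b) in dict(top=(150,230),side=(180,180)).items():
    im=optics.read_camera(c)[a:a+200,b:b+230];cv2.imwrite(f'pics/{c}1.png',cv2.resize(im,None,fx=3,fy=3,interpolation=cv2.INTER_CUBIC))
E
```

```text
5.525 [ 0.4642 -0.132   0.0569] F [ 1.18 -0.22  0.21] op -0.0
[[ 0.002  0.946  0.325]
 [-0.001  0.325 -0.946]
 [-1.     0.002  0.002]]
yaw tool y 0.3313880843092883
tool cm [ 1.69 -0.13 -0.13]
```

View pics/side1.png

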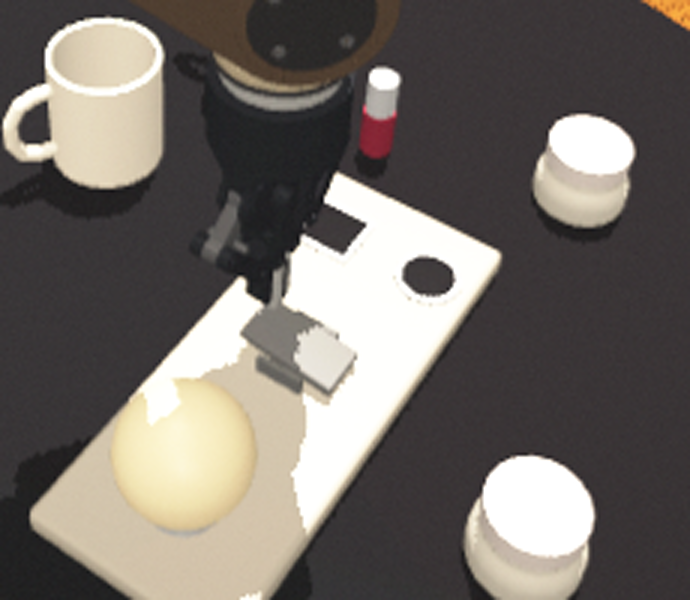

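View pics/top1.png

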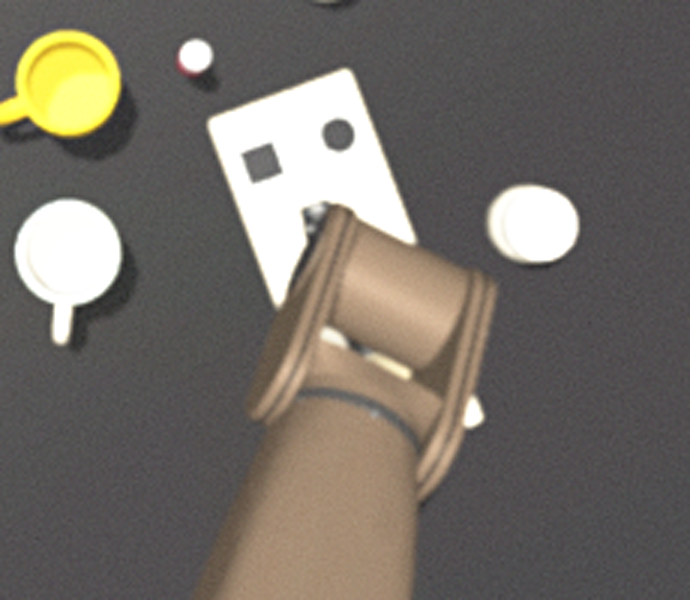

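arm_command --increments '[[[0.5,-0.1,-0.2,0],[0.5,0,0,0],[0.4,0,0,0],[0.3,0,0,0],[0.3,0,0,0],[0,0,0,0]]]'

```text
time: 6.38
eef_pos: [0.4615, -0.1299, 0.0351]
tcp_rot: [0.411, 0.576, -0.411, 0.576]
contact_force: [1.0, 0.2, 0.2]
opening: -0.0
```

arm_command --increments '[[[0.2,0,0,0],[0,0,0,0]]]'

```text
time: 6.62
eef_pos: [0.4616, -0.1299, 0.0333]
tcp_rot: [0.411, 0.576, -0.411, 0.576]
contact_force: [-0.6, 0.2, 2.1]
opening: -0.005
```

arm_command --increments '[[[0.1,0,0,0],[0.1,0,0,0],[0,0,0,0]]]'

```text
time: 7.0
eef_pos: [0.4616, -0.1298, 0.0313]
tcp_rot: [0.411, 0.576, -0.411, 0.575]
contact_force: [-1.3, 1.8, 2.2]
opening: -0.006
```

arm_command --increments '[[[0.1,0,0,0],[0,0,0,0]]]'

```text
time: 7.25
eef_pos: [0.4616, -0.1297, 0.0302]
tcp_rot: [0.411, 0.576, -0.411, 0.575]
contact_force: [-1.0, 2.2, 2.4]
opening: 0.0
```

arm_command --increments '[[[0.1,0,0,0],[0,0,0,0]]]'

```text
time: 7.5
eef_pos: [0.4616, -0.1297, 0.0298]
tcp_rot: [0.411, 0.576, -0.411, 0.575]
contact_force: [-1.9, 3.7, 6.9]
opening: 0.0
```

arm_command --increments '[[[0.1,0,0,0],[0,0,0,0]]]'

```text
time: 7.75
eef_pos: [0.4617, -0.1298, 0.0296]
tcp_rot: [0.411, 0.576, -0.411, 0.575]
contact_force: [-4.5, 5.2, 12.0]
opening: -0.0
```

arm_command --increments '[[[-0.3,0,0,0],[-0.7,0,0,0],[-3,0,0,0],[-5,0,0,0],[-5,0,0,0],[-3,0,-4,0],[0,4,0,0],[0,5,0,0],[0,5,0,0],[0,5,0,0],[0,5,0,0],[0,0,0,0],[0,0,0,0]]]'

```text
time: 9.38
eef_pos: [0.675, -0.0144, 0.1976]
tcp_rot: [0.41, 0.576, -0.411, 0.575]
contact_force: [0.0, -0.3, 0.3]
opening: -0.001
```

```bash
python3 mv.py; python3 - <<'E'
from plant import optics
import cv2
for c,(a,b) in dict(top=(90,180),side=(180,180)).items():
    im=optics.read_camera(c)[a:a+200,b:b+230];cv2.imwrite(f'pics/{c}2.png',cv2.resize(im,None,fx=3,fy=3,interpolation=cv2.INTER_CUBIC))
E
```

```text
9.375 [ 0.675  -0.0144  0.1976] F [ 0.04 -0.32  0.29] op -0.001
[[-0.001  0.946  0.325]
 [-0.     0.325 -0.946]
 [-1.    -0.001 -0.   ]]
yaw tool y 0.3310682700581275
```

View pics/side2.png

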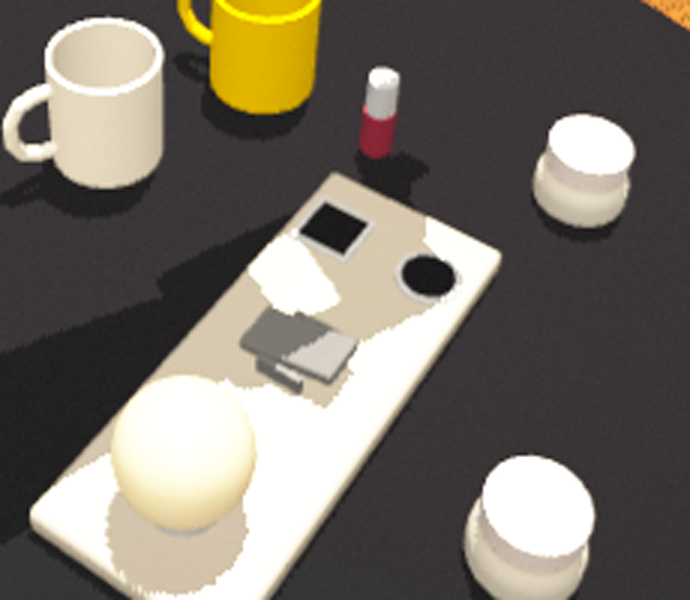

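View pics/top2.png

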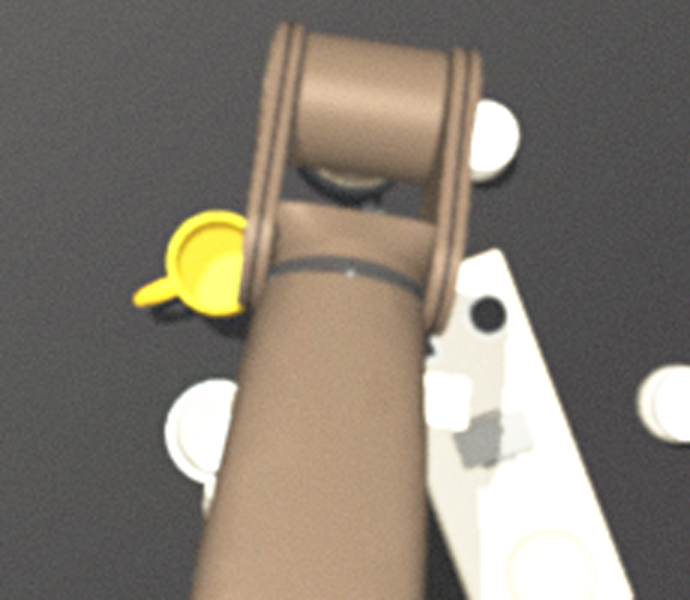

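```bash
python3 - <<'E'
from fit import *
import cv2
x,_=run(['top','side'])
a,b=180,180
for n in ['0','2']:
    pass
im0=cv2.imread('pics/side0.png')[180:380,180:410]
im2=cv2.resize(cv2.imread('pics/side2.png'),(230,200),interpolation=cv2.INTER_AREA)
def corners(th):
    out=[]
    for u,v in [(32,-17),(32,17),(-32,17),(-32,-17)]:
        # +th lowers +x half
        X=u*np.cos(th)+4*np.sin(th); Z=30+4*np.cos(th)-u*np.sin(th)
        out.append(proj('side',L(x,(X,50+v,Z)))-[180,180])
    return np.array(out)
res=[]
for im,th in ((im0,-.16),(im2,.2),(im2,.08),(im2,-.1)):
    sc=8;y0,x0=90,70
    c=cv2.resize(im[y0:y0+50,x0:x0+60],None,fx=sc,fy=sc,interpolation=cv2.INTER_CUBIC)
    p=((corners(th)-[x0,y0]+.5)*sc).astype(int)
    cv2.polylines(c,[p.reshape(-1,1,2)],True,(0,0,255),1)
    cv2.putText(c,str(th),(5,20),0,.6,(0,255,0),1)
    res.append(cv2.resize(c,(390,295)))
cv2.imwrite('pics/rk.png',np.vstack([np.hstack(res[:2]),np.hstack(res[2:])]))
E
```

```text
(no output)
```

View pics/rk.png

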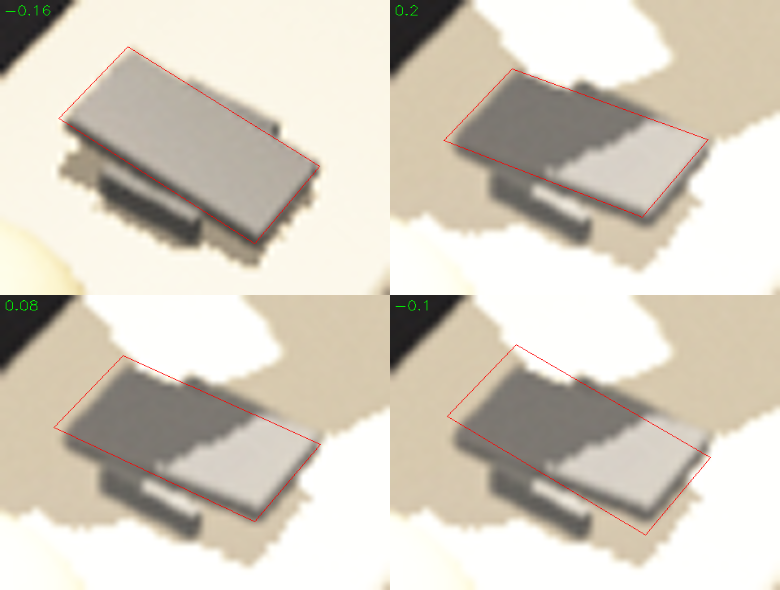

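arm_command --increments '[[[0,0,5.1,0],[0,0,5,0],[0,-4.7,0,0],[0,-4.6,0,0],[0,-4.6,0,0],[0,0,0,0],[4,0,0,0],[4,0,0,0],[4,0,0,0],[2,0,0,0],[0,0,0,0],[0,0,0,0]]]'

```text
time: 10.98
eef_pos: [0.5784, -0.1554, 0.0603]
tcp_rot: [0.411, 0.574, -0.411, 0.577]
contact_force: [0.4, 0.0, -0.2]
opening: 0.002
```

```bash
python3 mv.py .577 -.155 .041; python3 - <<'E'
from plant import optics
import cv2
im=optics.read_camera('side')[180:380,180:410];cv2.imwrite(f'pics/side3.png',cv2.resize(im,None,fx=3,fy=3,interpolation=cv2.INTER_CUBIC))
E
```

```text
10.975 [ 0.5784 -0.1554  0.0603] F [ 0.42  0.02 -0.21] op 0.002
[[ 0.003  0.946  0.325]
 [-0.001  0.325 -0.946]
 [-1.     0.003  0.002]]
yaw tool y 0.33107150448919326
tool cm [ 1.93 -0.12 -0.09]
```

View pics/side3.png

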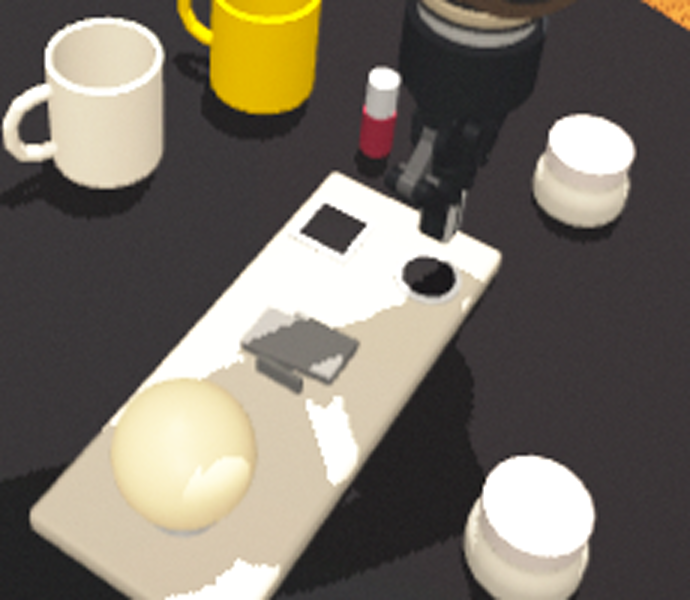

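The fingers sit above the round window (disc at 428,278 in the crop), about 4 cm up. The lamp corners haven't moved and the rocker is still tipped. Next I descend to about 2 cm above the window.

arm_command --increments '[[[0.7,-0.1,-0.1,0],[0.7,0,0,0],[0.5,0,0,0],[0,0,0,0],[0,0,0,0]]]'

```text
time: 11.65
eef_pos: [0.5757, -0.1542, 0.0393]
tcp_rot: [0.411, 0.576, -0.411, 0.576]
contact_force: [0.2, 0.3, -0.1]
opening: 0.001
```

```bash
python3 mv.py .577 -.155 .041; python3 - <<'E'
from plant import optics
import cv2
im=optics.read_camera('side')[180:380,180:410];cv2.imwrite(f'pics/side4.png',cv2.resize(im,None,fx=3,fy=3,interpolation=cv2.INTER_CUBIC))
E
```

```text
11.65 [ 0.5757 -0.1542  0.0393] F [ 0.22  0.31 -0.15] op 0.001
[[-0.     0.946  0.325]
 [-0.     0.325 -0.946]
 [-1.    -0.     0.   ]]
yaw tool y 0.33098881018594273
tool cm [-0.17  0.1   0.12]
```

View pics/side4.png

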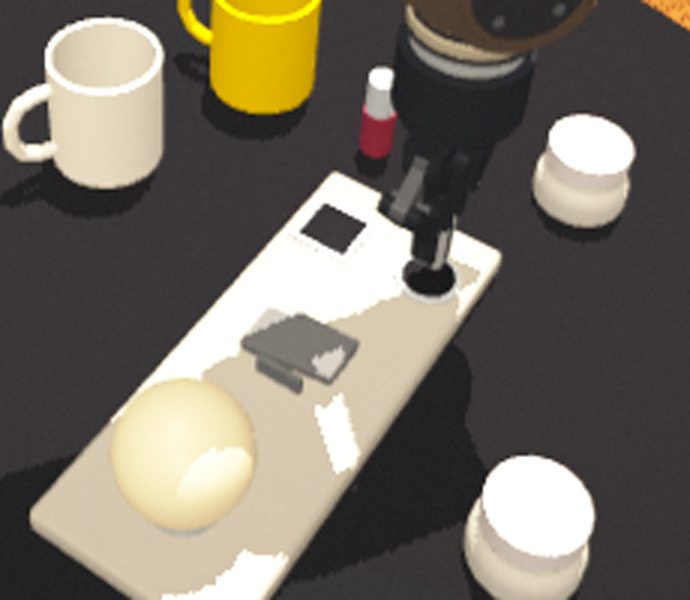

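arm_command --increments '[[[-0.2,0.1,0.1,0],[0,0,0,0],[0,0,0,0],[0,0,0,0],[0,0,0,0],[0,0,0,0],[0,0,0,0],[0,0,0,0],[0,0,0,0],[0,0,0,0],[0,0,0,0],[0,0,0,0],[0,0,0,0],[0,0,0,0],[0,0,0,0],[0,0,0,0],[0,0,0,0],[0,0,0,0],[0,0,0,0],[0,0,0,0]]]'

```text
time: 14.2
eef_pos: [0.5769, -0.1548, 0.0413]
tcp_rot: [0.411, 0.576, -0.411, 0.576]
contact_force: [0.2, -1.2, 1.1]
opening: -0.001
```

arm_command --increments '[[[0,0,0,0],[0,0,0,0],[0,0,0,0],[0,0,0,0],[0,0,0,0],[0,0,0,0],[0,0,0,0],[0,0,0,0],[0,0,0,0],[0,0,0,0]]]'

```text
time: 15.45
eef_pos: [0.5769, -0.1548, 0.0413]
tcp_rot: [0.411, 0.576, -0.411, 0.576]
contact_force: [0.3, -0.4, 0.5]
opening: -0.002
```

```bash
python3 mv.py .577 -.155 .041; python3 - <<'E'
from plant import optics
import cv2
im=optics.read_camera('side')[180:380,180:410];cv2.imwrite(f'pics/side5.png',cv2.resize(im,None,fx=3,fy=3,interpolation=cv2.INTER_CUBIC))
E
```

```text
15.45 [ 0.5769 -0.1548  0.0413] F [ 0.34 -0.43  0.53] op -0.002
[[-0.     0.946  0.325]
 [ 0.     0.325 -0.946]
 [-1.    -0.    -0.   ]]
yaw tool y 0.3309745399548202
tool cm [0.03 0.   0.02]
```

View pics/side5.png

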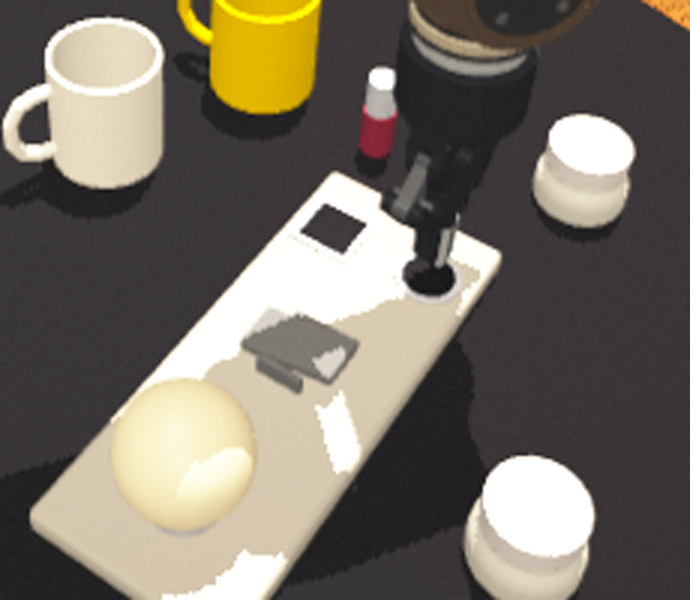

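arm_command --increments '[[[-2,0,0,0],[-4,0,0,0],[-4,0,0,0],[-4,0,0,0],[-4,0,0,0],[-4,0,0,0],[0,4,4,0],[0,4,4,0],[0,0,5,0],[0,0,5,0],[0,0,5,0],[0,0,0,0],[0,0,0,0],[0,0,0,0]]]'

```text
time: 17.25
eef_pos: [0.7274, -0.3449, 0.2627]
tcp_rot: [0.411, 0.575, -0.41, 0.576]
contact_force: [-0.6, 1.5, 0.6]
opening: 0.001
```

```bash
python3 mv.py; python3 - <<'E'
from plant import optics
import cv2,numpy as np
a=optics.read_camera('side');b=optics.read_camera('top')
cv2.imwrite('pics/side6.png',a);cv2.imwrite('pics/top6.png',b)
def up(i):return cv2.resize(i,None,fx=1.7,fy=1.7,interpolation=cv2.INTER_CUBIC)
cv2.imwrite('pics/f.png',np.hstack([up(a[150:384,180:410]),up(b[90:324,180:410])]))
E
```

```text
17.25 [ 0.7274 -0.3449  0.2627] F [-0.65  1.52  0.57] op 0.001
[[ 0.001  0.945  0.326]
 [-0.     0.326 -0.945]
 [-1.     0.001  0.001]]
yaw tool y 0.33237690121094127
```

View pics/f.png

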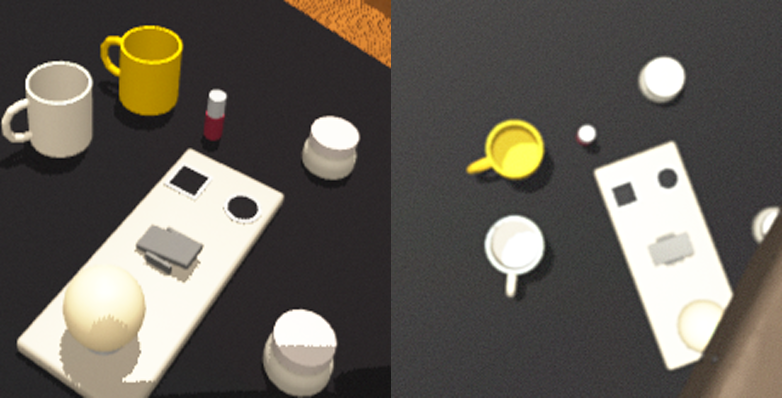

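```bash
python3 - <<'E'
from fit import *
x,_=run(['top','side'])
a=cv2.imread('pics/side0.png');b=cv2.imread('pics/side6.png')
out=[]
for th in (.2,.12):
    sc=8;y0,x0=270,250
    c=cv2.resize(b[y0:y0+50,x0:x0+50],None,fx=sc,fy=sc,interpolation=cv2.INTER_CUBIC)
    p=[]
    for u,v in [(32,-17),(32,17),(-32,17),(-32,-17)]:
        p.append((proj('side',L(x,(u*np.cos(th)+4*np.sin(th),50+v,30+4*np.cos(th)-u*np.sin(th))))-[x0,y0]+.5)*sc)
    cv2.polylines(c,[np.array(p).astype(int).reshape(-1,1,2)],True,(0,0,255),1);out.append(c)
cv2.imwrite('pics/rk6.png',np.hstack(out))
d=np.abs(a.astype(int)-b).max(2)[150:384,180:410].clip(0,255).astype(np.uint8)
cv2.imwrite('pics/diff.png',cv2.resize(d,None,fx=2,fy=2))
g=lambda i,s:cv2.cvtColor(i[s],cv2.COLOR_BGR2GRAY).astype(float)
for n,s in dict(windows=np.s_[238:285,275:350],mug=np.s_[180:245,180:240],balm=np.s_[200:236,298:316],jar=np.s_[330:384,330:385]).items(): print(n,cv2.phaseCorrelate(g(a,s),g(b,s)))
E
```

```text
windows ((0.449726632988515, 0.039152205031445675), 0.9955772051542314)
mug ((-0.027945024936766316, 0.05373609172161764), 0.9898710369067294)
balm ((0.06417698936911442, 0.018599450248682814), 0.9514051468769854)
jar ((0.018801350567212438, 0.026048428165523774), 0.9164572932267793)
```

View pics/rk6.png

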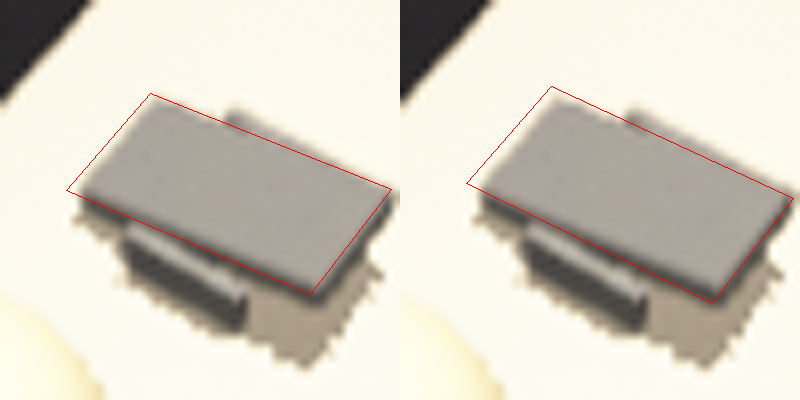

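View pics/diff.png

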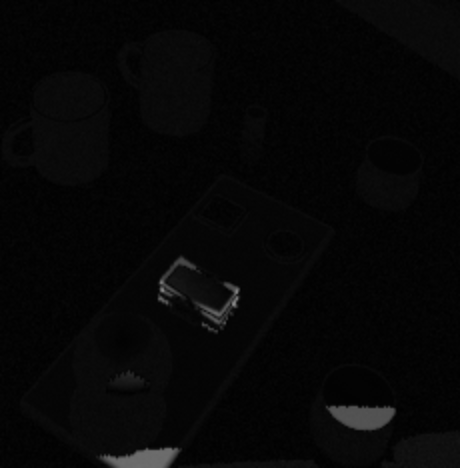

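```bash
python3 -c "
from plant import ctrl;print(ctrl.sign_off())"
```

```text
the job is handed in; nothing more can be done
None
```

I pressed the rocker's raised half down to its stop with shut fingers, then dwelled over the round window, withdrew and handed the job in at about 17.4 s.

- **Rocker:** the fingers stopped moving down at about 12 N vertical force, with a few newtons sideways. In the last side picture its outline fits the 0.2 rad (on) position clearly better than 0.12 rad.
- **Pointing:** with the tool straight down, the fingertips stayed for about 3.8 s at (0.577, -0.155, 0.041). That is about 2 cm over the round window and within about 1 mm of my estimate of its centre. The measured forces were no more than noise, so nothing was touched.
- **Withdrawal:** the hand finished more than 30 cm from the round window.
- **Undisturbed things:** the before/after side picture shows only the rocker and some shadows changed. The mug, jar and balm each moved less than 0.1 px.

**Checks that disagreed or stayed open:**
- A correlation over the lamp's window area gave a 0.45 px (under 1 mm) shift that the picture difference does not show. I take it as noise.
- The networks' rocker-press points were about 1 cm off between cameras, so I used a fit to the base corners and windows instead.
- First contact and the stop came 1–4 mm lower than I had calculated.
- After the press, one high move went over the balm by mistake, about 13 cm above its top, without touching it.
- The pictures show no clear glow in the globe, so I could not confirm by sight that the lamp is lit.

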